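Half-light reading on a light-sensor test box

TASK

Set the light-sensor test box for its half-light reading. With the shutter still shut, unscrew the captive dust cap anticlockwise to its stop and swing it on its strap right clear of the light port; then slide the sprung shutter by its upright tab to the half-travel mark and finish while still holding it there against its spring. On the way never pull the shutter wide open, because the full beam swamps the sensor, and do not disturb the things lying round the box.

Things in the scene. Friction and masses are not known exactly. Their poses are not given: they have to be found in the camera images.
- test_box: Grey box fixed to the bench, 130 (its x) x 220 (y) x 55 mm; origin: centre of its underside, z up, +y to the robot's left at yaw 0. On the lid: light port with cap at x 0, y -45 mm; shutter with tab on the +y half. Rails, spring barrel and end stop round the tab reach at most 67 mm above the bench. The longest of three white lines on the lid, at y +55 mm on the -x side, marks where the middle of the tab stands at half travel.
- cap_top (a point): Centre of the top of the black ribbed dust cap, on its axis; moves with the cap. Cap: cylinder 46 mm over its ribs, 30 mm high, top 118 mm above the bench screwed down, 125 mm unscrewed. A flat steel ring of the strap (53 mm outside) surrounds its lowest 4 mm: grip the upper 20 mm.
- cap_twist (a joint): Turn of the cap relative to its strap, rad: 0 screwed down, 1.35 unscrewed (stop); positive anticlockwise from above. Over this turn cap and strap rise 7 mm evenly (steep thread). Friction 0.12 N m, stays where left. A gripper that holds the cap while the strap swings must turn with the strap, or it screws the cap.
- cap_swing (a joint): Swing of the cap's strap about the vertical pin, rad: 0 over the port, 1.6 fully aside (stop). Positive is clockwise from above and carries the cap, 55 mm from the pin, to the box's -y end. Port wholly uncovered from 0.8. The cap's skirt catches on the port's neck until cap_twist passes about 0.9. Light friction, stays where left.
- strap_pivot (a point): Axis of the strap's pivot pin on the box lid, 92.5 mm above the bench, at x -55 mm, y -45 mm of the box; fixed to the box.
- port_rim (a point): Centre of the rim of the light port's open neck (37 mm outside, 29 mm bore), 92.5 mm above the bench, at x 0, y -45 mm of the box; fixed to the box.
- tab_top (a point): Middle of the top edge of the shutter's upright steel tab, 103 mm above the bench; moves with the shutter. Tab: plate 8 mm thick along the box's y, 26 mm wide along its x, with a 10 mm thick rolled top edge up to 107 mm; grip it between 70 and 107 mm above the bench. At x 0, y +35 mm of the box when shut.
- shutter (a joint): Travel of the shutter, m: 0 shut (port covered), 0.020 half, 0.040 wide open. It opens along the box's +y axis, away from the port. A spring pulls it shut: 3 N at 0, 7 N at half, 11 N wide open; let go, it shuts.
- multimeter: Yellow and black hand multimeter, 148 x 72 x 46 mm, lying loose to the left of the box; origin at the centre of its underside. Leave it alone.
- driver: Small blue screwdriver, 151 mm long, 18 mm thick, lying loose behind the box; origin under its middle. Leave it alone.
- pliers: Yellow pliers, 123 x 50 x 10 mm, lying loose to the left of the box; origin under their middle. Leave them alone.
- tin: Dark red flat tin, 97 x 64 x 22 mm, lying loose in front of the box near the bench edge; origin at the centre of its underside. Leave it alone.

How it is judged:
On the way, in this order (a step that is already met when the one before it is completed fails the run):
1. the cap is unscrewed, the shutter still shut (value of joint cap_twist above 1.05 rad and value of joint shutter below 0.004 m), for 0.1 s.
2. the cap is swung clear of the port, the shutter still shut (value of joint cap_swing above 0.9 rad and value of joint shutter below 0.004 m), for 0.2 s.
At the end, for the whole second after the job is handed in: The cap is swung at least 0.9 rad aside, clear of the port, and the shutter is held still by the gripper (over 3 N) at half travel, 20 mm within 4 mm, through the last second (value of joint shutter between 0.016 and 0.024 m and velocity of joint shutter between -0.01 and 0.01 m/s and contact force between any of the fingers, the arm and shutter above 3 N and value of joint cap_swing above 0.9 rad); the arm keeps its last pose, push and grip.
It fails at once if the shutter is pulled wide open (beyond 32 mm of its 40 mm) (value of joint shutter above 0.032 m).
It fails at once if a thing lying round the box is pushed more than 20 mm (distance of any of multimeter, driver, pliers, tin from where it was at the start of the episode above 0.02 m).
It also fails if it takes over 51 s, if anything falls off the work surface, if the arm or the gripper's body presses on something with over 40 N, if the wrist force passes 120 N, or if a joint passes its speed limit or range.

ROBOT

A 7-joint arm with a two-finger parallel gripper is mounted at the origin on a cart in front of the work surface, level with it; the furniture and walls round the work are solid. World frame = base frame: x ahead of the robot, y to its left, z up, the work surface at z = 0. Lengths are in m, angles in rad, forces in N, time in s.
With the tool pointing down it reaches from about 0.4 to 0.925 m from the base axis. Payload 5.6 kg.
Tool frame: the origin (TCP) lies on the centre line of the jaws, within the pads' length; the fingertips stand 14 mm ahead of it and the grasp point (between the pads) lies 5 mm behind it; z points along the fingers, y is the line along which they close (so a half turn about z gives the same grasp; the last joint's range is limited). The gripper opens to 85 mm and grips with 20 to 120 N. Pads are 22 mm wide; open, the fingers measure 114 mm over their backs; the gripper's body (76 mm by 85 mm) begins 54 mm behind the grasp point. The pads swing forward as they close: fully open they stand 13 mm farther back than shut.
Start: joints at [-1.27, 0.468, -0.012, 1.603, 0.006, 1.071, -0.056], TCP at [0.219, 0.612, 0.245] pointing down, gripper open.
Joint ranges: [-2.53, 2.53], [-0.31, 2.02], [-1.57, 1.55], [0.28, 2.44], [-1.29, 4.43], [0.15, 1.84], [-2.92, 2.92]. Speed limits (rad/s): [2.57, 2.57, 3.14, 3.14, 3.14, 3.14, 3.14].

INTERFACE

Orientations are given as a unit quaternion [w, x, y, z].
In Python, from bench import r, eyes gives the robot as it stands.
- The arm moves only by the shell command python3 -m creep 'ROWS' [OPENING] [FORCE]. ROWS is a JSON object of lists of equal length, an entry for each row: "travel": the shift along the tool's x, y, z in units of 0.5 m (1.0 is 0.5 m), a list of three; "rot": the turn, a rotation vector about the tool's x, y, z in units of 45 degrees (1.0 is 45 degrees), a list of three. In form: {"travel": [[dx, dy, dz], ...], "rot": [[ax, ay, az], ...]}. A call has 1 to 5 rows; each row shifts and turns the commanded pose from where the row before left it, along the tool's axes as they then stand; what a row does not reach is not made up. A row lasts 1/12 s, in which the tool goes at most 41.7 mm and 7.16 degrees, less where a joint would pass 70% of its speed; a pose out of reach is approached as far as the arm can. A call with a number of a shift or a turn outside -1 to 1 is refused whole. A call with a gripper value outside its range is refused whole. OPENING is the opening, from 0 (shut) to 1 (fully open), set as the call begins (- or left out, the last holds). The fingers move at their own pace and stop on an object; FORCE is the grip in N (left out, the last holds). Time passes only in rows, so rows that do not move let the fingers close. It gives the time, the measured TCP pose, the force, the opening and the grip force at its end, in the units of the state.
- r.get_state(): the state, without advancing time (a new reading comes with each control period).
- eyes.snapshot(name): name is "scene" or "side" or "wrist"; returns the picture (420x560x3 uint8, blue, green, red); there is no depth.
- eyes.camera_params(name): a dict with "mtx" (3x3 intrinsics, pixels), "xyz" and "attitude" of the camera in the world; the wrist camera has in their place "tool_from_camera" (4x4, takes a point from camera to tool coordinates, whose origin is the TCP and whose axes are the flange's). Camera axes: x right, y down, z forward; pixel columns grow to the right and rows downward; lengths in m; the calibration is good to about 2 mm. A picture is of the moment at which its call begins: read the wrist's pose just before it. camera_params takes no time and is no camera call.
- r.hand_in(): hands the job in; it is judged then, once.
The state is a dict: "time": time; "q": joint angles; "qd": joint speeds; "tau": joint torques, N m; "tcp_pos": TCP position; "orientation": TCP orientation; "contact_force": force on the tool from outside, world axes, zero at the start; "torque": the same for the moment, N m; "gripper_width": finger opening in m; "finger_force": force on a finger pad.
Only numpy, scipy, OpenCV 4.12 (cv2) and the standard library are available. Lean on these libraries where they do the work, as an engineer would, in place of code of your own. Each camera call takes 0.05 s, during which the arm holds its last target. There are 200 camera calls.

## Working session

There is one attempt and no reset: what is moved stays moved. The work goes in short steps, Python scripts to look and compute and a shell command to move; the robot and the scene stay as the last step left them, time stands still between calls to the robot, and variables do not carry over. Pictures are saved under pics/ and viewed, at most 10 in all, crops included, and the job is handed in when it is done.

```bash
mkdir -p pics; ls
python3 - <<'E'
from bench import r, eyes
import cv2
s=r.get_state(); print(s)
a=eyes.snapshot("scene"); b=eyes.snapshot("side")
cv2.imwrite("pics/scene0.png",a); cv2.imwrite("pics/side0.png",b)
for n in("scene","side","wrist"): print(n,eyes.camera_params(n))
E
```

```text
pics
{'time': 0.0, 'q': array([-1.26997023,  0.46843199, -0.01160463,  1.6036456 ,  0.00600709,
        1.07140098, -0.05628597]), 'qd': array([-0.00065725,  0.00273631,  0.00062793,  0.00082752, -0.00048644,
        0.00172859, -0.00099284]), 'tau': array([-9.54411844e-04, -5.32382691e+01,  2.13527324e-02, -2.51303852e+01,
        1.14831672e-02,  8.03493953e-03, -1.37588756e-05]), 'tcp_pos': array([0.21898926, 0.61141781, 0.24429365]), 'orientation': array([-9.24775869e-05,  1.71089506e-01,  9.85255055e-01, -9.21118788e-04]), 'contact_force': array([-0.88868334,  0.21237269, -0.00843561]), 'torque': array([-0.00032191,  0.00955953,  0.0059544 ]), 'finger_force': 0.0, 'gripper_width': 0.08522606373265729}
scene {'mtx': array([[416.30023217,   0.        , 278.94546307],
       [  0.        , 416.30023217, 210.94721741],
       [  0.        ,   0.        ,   1.        ]]), 'xyz': array([ 0.10736759, -0.24448261,  0.74518614]), 'attitude': array([-0.33869003,  0.84925976, -0.37797237,  0.1455466 ])}
side {'mtx': array([[442.12308286,   0.        , 287.29981248],
       [  0.        , 442.12308286, 203.35731503],
       [  0.        ,   0.        ,   1.        ]]), 'xyz': array([ 0.04274809, -0.63246193,  0.92029215]), 'attitude': array([-0.39748867,  0.87642261, -0.24401798,  0.11975555])}
wrist {'mtx': array([[373.10779648,   0.        , 279.48932703],
       [  0.        , 373.10779648, 207.21760819],
       [  0.        ,   0.        ,   1.        ]]), 'tool_from_camera': array([[-2.73166225e-04, -9.52182109e-01, -3.05530944e-01,
         7.75245315e-02],
       [ 9.99999858e-01, -3.99751844e-04,  3.51749537e-04,
        -1.07091762e-03],
       [-4.57066175e-04, -3.05530804e-01,  9.52182083e-01,
        -1.29230672e-01],
       [ 0.00000000e+00,  0.00000000e+00,  0.00000000e+00,
         1.00000000e+00]])}
```

View pics/scene0.png

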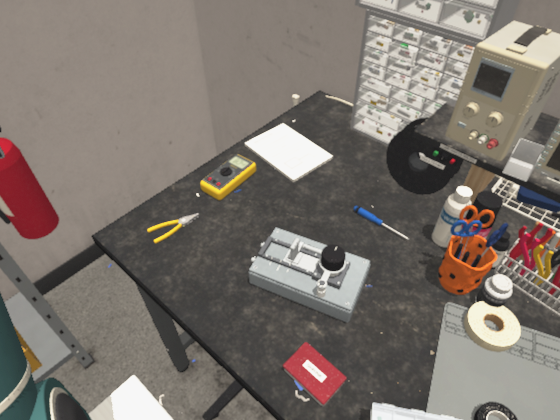

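View pics/side0.png

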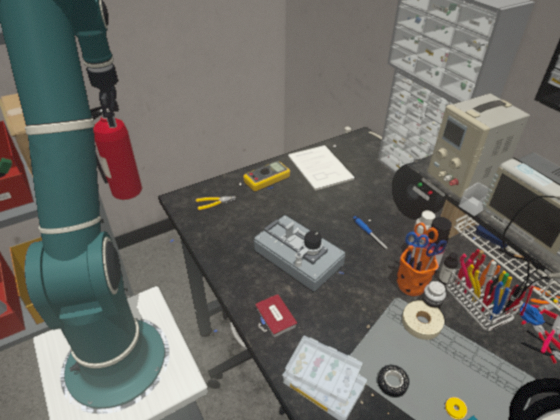

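Both views show the grey box: cap top near (332,252) in scene and (313,236) in side, with the tab left of it. I'll zoom in and cast rays.

```bash
cat > h.py <<'E'
import numpy as np, cv2
from scipy.spatial.transform import Rotation as R
from bench import r, eyes
def rot(q): return R.from_quat(np.roll(q,-1)).as_matrix()
def cam(n,s=None):
    p=eyes.camera_params(n)
    if n!="wrist": return p["mtx"],rot(p["attitude"]),np.array(p["xyz"])
    T=p["tool_from_camera"]; s=s or r.get_state(); W=rot(s["orientation"])
    return p["mtx"],W@T[:3,:3],W@T[:3,3]+s["tcp_pos"]
def ray(c,u,z):
    K,Rm,o=c; d=Rm@np.linalg.solve(K,[u[0],u[1],1.]); return o+d*(z-o[2])/d[2]
def proj(c,p):
    K,Rm,o=c; x=K@(Rm.T@(np.array(p)-o)); return x[:2]/x[2]
E
python3 - <<'E'
from h import *
a=cv2.imread("pics/scene0.png");b=cv2.imread("pics/side0.png")
A=cv2.resize(a[215:325,235:385],None,fx=4,fy=4,interpolation=2);B=cv2.resize(b[200:300,240:360],None,fx=4,fy=4,interpolation=2)
A=A[:, :]
cv2.imwrite("pics/z1.png",A); 
for n,u in(("scene",(332,252)),("side",(313,236))): print(n,ray(cam(n),u,.118))
E
```

```text
scene [0.52864904 0.00976492 0.118     ]
side [0.52728458 0.00718277 0.118     ]
```

View pics/z1.png

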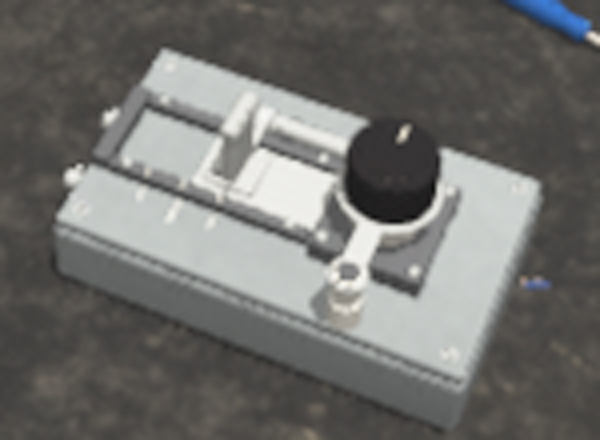

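The zoomed view shows the lid corners at about (276,227), (370,261), (350,311) and (250,271) in scene pixels. The cap top is near (333,250), the pin at (322,282) and the tab's top edge at (295,240).

Run:
```python
from h import *
c=cam("scene"); f=lambda u,v:(235+u/4-.4,215+v/4-.4)
P=np.array([ray(c,f(*u),.055) for u in((163,50),(540,185),(462,383),(58,225))]); print(P.round(4))
print("sides",[np.linalg.norm(P[i]-P[(i+1)%4]).round(4) for i in range(4)])
ey=(P[0]+P[3]-P[1]-P[2])[:2]; ey/=np.linalg.norm(ey); ex=np.array([ey[1],-ey[0]]); o=P.mean(0)[:2]
yaw=np.arctan2(ex[1],ex[0]); print("o",o,"yaw",yaw)
w=lambda x,y:o+x*ex+y*ey
print("cap pred",w(0,-.045),"meas",ray(c,f(395,142),.118))
print("pin pred",w(-.055,-.045),"meas",ray(c,f(348,270),.0925))
print("tab pred",w(0,.035),"meas",ray(c,f(240,113),.107))
s=r.get_state(); print(rot(s["orientation"]).round(3))
b=cv2.imread("pics/side0.png"); cs=cam("side")
print("side proj",proj(cs,[*w(0,-.045),.118]),proj(cs,[*w(0,.035),.107]))
```

```text
[[ 0.543   0.1696  0.055 ]
 [ 0.6039 -0.0356  0.055 ]
 [ 0.4846 -0.0723  0.055 ]
 [ 0.4222  0.1302  0.055 ]]
sides [np.float64(0.2141), np.float64(0.1248), np.float64(0.2119), np.float64(0.127)]
o [0.51344817 0.0480034 ] yaw 0.29386651722335305
cap pred [0.52648266 0.0049325 ] meas [0.53397479 0.0106084  0.118     ]
pin pred [ 0.47384045 -0.01099853] meas [ 0.47697198 -0.00808979  0.0925    ]
tab pred [0.50331024 0.08150299] meas [0.5051765  0.08254575 0.107     ]
[[-0.941  0.337 -0.   ]
 [ 0.337  0.941 -0.002]
 [-0.    -0.002 -1.   ]]
side proj [313.23346258 236.65372008] [289.6333158  225.07576195]
```

```bash
python3 -m creep '{"travel":[[-0.04,-0.036,0],[-0.058,-0.054,0],[-0.058,-0.054,0],[-0.058,-0.054,0],[-0.058,-0.054,0]],"rot":[[0,0,0],[0,0,0],[0,0,0],[0,0,0],[0,0,0]]}' 1
python3 -m creep '{"travel":[[-0.058,-0.054,0],[-0.058,-0.054,0],[-0.058,-0.054,0],[-0.058,-0.054,0],[-0.058,-0.054,0]],"rot":[[0,0,0],[0,0,0],[0,0,0],[0,0,0],[0,0,0]]}'
python3 -m creep '{"travel":[[-0.058,-0.054,0],[-0.058,-0.054,0],[-0.058,-0.054,0],[-0.058,-0.054,0],[-0.04,-0.036,0]],"rot":[[0,0,0],[0,0,0],[0,0,0],[0,0,0],[0,0,0]]}'
python3 -m creep '{"travel":[[0,0,0],[0,0,0],[0,0,0]],"rot":[[0,0,0.15],[0,0,0.15],[0,0,0]]}'
python3 - <<'E'
from h import *
s=r.get_state(); print(s["time"],s["q"].round(3),s["tcp_pos"]); cv2.imwrite("pics/w0.png",eyes.snapshot("wrist")); 
import json; json.dump({k:list(map(float,s[k])) for k in("tcp_pos","orientation")},open("w0.json","w"))
E
```

```text
time: 0.52
tcp_pos: [0.3051, 0.4455, 0.2448]
orientation: [-0.0, 0.171, 0.985, -0.0]
contact_force: [1.1, -0.1, 0.1]
gripper_width: 0.0852
finger_force: 0.0
time: 0.93
tcp_pos: [0.396, 0.2695, 0.2452]
orientation: [-0.0, 0.171, 0.985, 0.0]
contact_force: [0.8, 0.9, 0.3]
gripper_width: 0.0857
finger_force: 0.0
time: 1.35
tcp_pos: [0.4822, 0.1031, 0.2453]
orientation: [0.0, 0.173, 0.985, -0.0]
contact_force: [0.8, 0.2, -0.7]
gripper_width: 0.0856
finger_force: 0.0
time: 1.6
tcp_pos: [0.4812, 0.1063, 0.245]
orientation: [-0.0, 0.288, 0.958, -0.0]
contact_force: [0.0, -0.1, 0.1]
gripper_width: 0.0857
finger_force: 0.0
1.6 [-0.556  0.199  0.308  1.996 -0.073  0.957  0.776] [0.48121189 0.10625132 0.24496846]
```

View pics/w0.png

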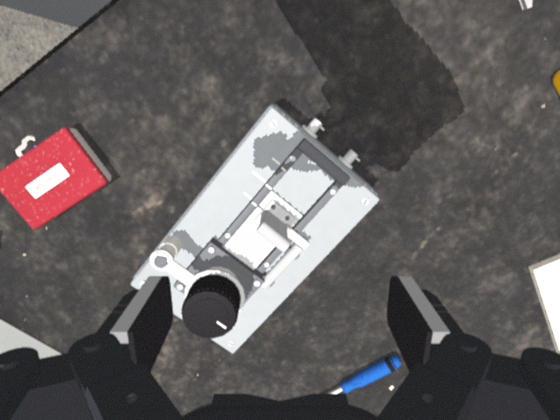

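The wrist view shows the box with its lid corners at about (275,105), (379,200), (234,353) and (133,285). The cap top is at (211,311), the pin at (162,259) and the tab's top edge at (274,230).

Run:
```python
from h import *
import json
s={k:np.array(v) for k,v in json.load(open("w0.json")).items()}; c=cam("wrist",s)
P=np.array([ray(c,u,.055) for u in((379,200),(234,353),(133,286),(275,105))])
print(P.round(4),[np.linalg.norm(P[i]-P[(i+1)%4]).round(4) for i in range(4)])
ey=(P[0]+P[3]-P[1]-P[2])[:2]; ey/=np.linalg.norm(ey); ex=np.array([ey[1],-ey[0]]); o=P.mean(0)[:2]
print("o",o,"yaw",np.arctan2(ex[1],ex[0])); w=lambda x,y:o+x*ex+y*ey
print("cap",w(0,-.045),"pin",w(-.055,-.045),"tab",w(0,.035))
img=cv2.imread("pics/w0.png"); h=cv2.inRange(img,(0,0,0),(45,45,45)); 
for n,p in(("cap",[*w(0,-.045),.118]),("pin",[*w(-.055,-.045),.0925]),("tab",[*w(0,.035),.107]),("line",[*w(-.04,.055),.055])): print(n,proj(c,p).round(1))
print("cap meas",ray(c,(211,311),.118),"pin",ray(c,(162,259),.1))
o=np.array([.530,.008]); Rt=rot(s["orientation"]); d=np.array([*w(0,-.045),.19])-s["tcp_pos"]; print("travel units",(Rt.T@d/.5).round(4))
```

```text
[[ 0.545   0.1696  0.055 ]
 [ 0.607  -0.034   0.055 ]
 [ 0.4903 -0.07    0.055 ]
 [ 0.4256  0.1375  0.055 ]] [np.float64(0.2128), np.float64(0.1222), np.float64(0.2174), np.float64(0.1236)]
o [0.5169571  0.05077512] yaw 0.2988920077525316
cap [0.53020787 0.00777027] pin [ 0.47764639 -0.00842512] tab [0.50665095 0.08422333]
cap [211.2 315.4]
pin [163.1 261.3]
tab [275. 238.]
line [254.6 171.7]
cap meas [0.5268442  0.01004191 0.118     ] pin [ 0.47388549 -0.00371162  0.1       ]
travel units [-0.2593 -0.1672  0.11  ]
```

```bash
python3 -m creep '{"travel":[[-0.051,-0.033,0.02],[-0.051,-0.033,0.02],[-0.051,-0.033,0.02],[-0.051,-0.033,0.02],[-0.051,-0.033,0.02]],"rot":[[0,0,0],[0,0,0],[0,0,0],[0,0,0],[0,0,0]]}'
python3 -m creep '{"travel":[[0,0,0],[0,0,0],[0,0,0],[0,0,0],[0,0,0]],"rot":[[0,0,0.15],[0,0,0.15],[0,0,0.15],[0,0,0.15],[0,0,0.15]]}'
python3 -m creep '{"travel":[[0,0,0],[0,0,0],[0,0,0],[0,0,0],[0,0,0]],"rot":[[0,0,0.15],[0,0,0.15],[0,0,0.15],[0,0,0.15],[0,0,0.15]]}'
python3 -m creep '{"travel":[[0,0,0],[0,0,0],[0,0,0]],"rot":[[0,0,0.15],[0,0,0],[0,0,0]]}'
python3 - <<'E'
from h import *
s=r.get_state(); print(s["time"],s["q"].round(3),s["tcp_pos"]); cv2.imwrite("pics/w1.png",eyes.snapshot("wrist")); 
import json; json.dump({k:list(map(float,s[k])) for k in("tcp_pos","orientation")},open("w1.json","w"))
E
```

```text
time: 2.07
tcp_pos: [0.5431, -0.0323, 0.1947]
orientation: [-0.0, 0.283, 0.959, 0.0]
contact_force: [0.9, 0.8, 0.3]
gripper_width: 0.0855
finger_force: 0.0
time: 2.48
tcp_pos: [0.5426, -0.0312, 0.195]
orientation: [-0.0, 0.552, 0.834, -0.0]
contact_force: [0.5, -0.5, 0.1]
gripper_width: 0.0856
finger_force: 0.0
time: 2.9
tcp_pos: [0.5426, -0.031, 0.1951]
orientation: [-0.0, 0.77, 0.638, -0.0]
contact_force: [-0.1, -0.5, 0.0]
gripper_width: 0.0851
finger_force: 0.0
time: 3.15
tcp_pos: [0.5426, -0.0311, 0.1951]
orientation: [-0.0, 0.804, 0.594, -0.0]
contact_force: [0.2, -0.1, 0.1]
gripper_width: 0.0854
finger_force: 0.0
3.15 [-0.53   0.395  0.657  1.945 -0.304  0.902 -0.016] [ 0.54262065 -0.03110204  0.19505482]
```

View pics/w1.png

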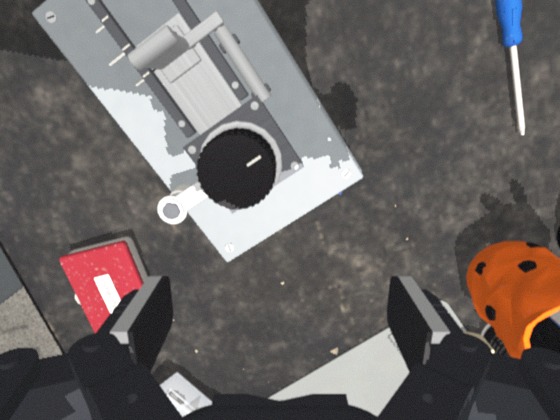

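I overwrote the origin in my own script, so the hover ended off to the side. It did no harm. The view shows the cap disc around (236,168), the pin at (172,209), and lid corners at (362,180) and (228,261). I'll measure again from here.

Run:
```python
from h import *
import json
s={k:np.array(v) for k,v in json.load(open("w1.json")).items()}; c=cam("wrist",s)
img=cv2.imread("pics/w1.png"); m=np.zeros(img.shape[:2],np.uint8); m[115:225,180:290]=1
k=cv2.inRange(img,(0,0,0),(42,42,42))*m; k=cv2.morphologyEx(k,cv2.MORPH_OPEN,np.ones((5,5)))
C=max(cv2.findContours(k,0,2)[0],key=cv2.contourArea); print(cv2.fitEllipse(cv2.convexHull(C)),cv2.minEnclosingCircle(C))
e=cv2.fitEllipse(cv2.convexHull(C))[0]
print("z.118",ray(c,e,.118),"z.105",ray(c,e,.105)); p=ray(c,(236,168),.118); print("px/23mm",np.linalg.norm(proj(c,p+[.023,0,0])-proj(c,p)), "base shift", proj(c,[p[0],p[1],.09])-proj(c,p))
print("pin",ray(c,(172,209),.1)); a,b=ray(c,(362,180),.055),ray(c,(228,261),.055); print("corners",a,b,np.linalg.norm(a-b),np.arctan2(*(a-b)[1::-1]))
l=ray(c,(129,67),.055),ray(c,(108,62),.055); print("line ends",l, "tab px ~",ray(c,(207,22),.107))
```

```text
Traceback (most recent call last):
cv2.error: OpenCV(4.12.0) /io/opencv/modules/imgproc/src/shapedescr.cpp:361: error: (-201:Incorrect size of input array) There should be at least 5 points to fit the ellipse in function 'fitEllipseNoDirect'
```

Run:
```python
from h import *
import json
s={k:np.array(v) for k,v in json.load(open("w1.json")).items()}; c=cam("wrist",s)
img=cv2.imread("pics/w1.png"); print(img[168,225],img[140,236],img[200,236],img[120,290])
g=img.max(2); m=np.zeros_like(g); cv2.circle(m,(237,168),46,1,-1)
k=((g<70).astype(np.uint8)*m); k=cv2.morphologyEx(k,cv2.MORPH_OPEN,np.ones((5,5)))
C=max(cv2.findContours(k,0,2)[0],key=cv2.contourArea); print(cv2.minEnclosingCircle(C)); e=cv2.fitEllipse(cv2.convexHull(C)); print(e); e=e[0]
print("z.118",ray(c,e,.118),"z.105",ray(c,e,.105)); p=ray(c,(236,168),.118); print("px/23mm",np.linalg.norm(proj(c,p+[.023,0,0])-proj(c,p)), "base shift", proj(c,[p[0],p[1],.09])-proj(c,p))
print("pin",ray(c,(172,209),.1)); a,b=ray(c,(362,180),.055),ray(c,(228,261),.055); print("corners",a,b,np.linalg.norm(a-b),np.arctan2(*(a-b)[1::-1]))
print("line ends",ray(c,(125,53),.055),ray(c,(108,65),.055))
```

```text
[47 47 46] [54 48 51] [40 40 38] [166 164 158]
((237.04385375976562, 167.77996826171875), 40.01898193359375)
((236.8656768798828, 168.1373748779297), (77.61033630371094, 79.65234375), 35.857303619384766)
z.118 [0.5303611 0.0083432 0.118    ] z.105 [0.52811529 0.00619223 0.105     ]
px/23mm 40.88658736869735 base shift [ 4.92845902 -9.07730577]
pin [ 0.47945757 -0.00741303  0.1       ]
corners [ 0.60513689 -0.03773468  0.055     ] [ 0.48821601 -0.07091274  0.055     ] 0.12153713806100032 0.276496611391477
line ends [0.47351567 0.09394951 0.055     ] [0.4594211  0.09041876 0.055     ]
```

```bash
python3 -m creep '{"travel":[[0.02,-0.014,0],[0.027,-0.019,0],[0.02,-0.014,0],[0,0,0],[0,0,0]],"rot":[[0,0,0],[0,0,0],[0,0,0],[0,0,0],[0,0,0]]}'
python3 -m creep '{"travel":[[0,0,0.03],[0,0,0.04],[0,0,0.04],[0,0,0],[0,0,0]],"rot":[[0,0,0],[0,0,0],[0,0,0],[0,0,0],[0,0,0]]}'
```

```text
time: 3.62
tcp_pos: [0.5304, 0.0076, 0.1954]
orientation: [-0.0, 0.805, 0.593, 0.0]
contact_force: [0.2, -0.4, 0.2]
gripper_width: 0.0853
finger_force: 0.0
time: 4.03
tcp_pos: [0.5301, 0.006, 0.1399]
orientation: [-0.0, 0.806, 0.591, -0.001]
contact_force: [0.8, -0.2, -0.7]
gripper_width: 0.0856
finger_force: 0.0
```

```bash
python3 -m creep '{"travel":[[0.004,0,0.03],[0,0,0.02],[0,0,0.014],[0,0,0],[0,0,0]],"rot":[[0,0,0],[0,0,0],[0,0,0],[0,0,0],[0,0,0]]}'
python3 -m creep '{"travel":[[0,0,0],[0,0,0],[0,0,0],[0,0,0],[0,0,0]],"rot":[[0,0,0],[0,0,0],[0,0,0],[0,0,0],[0,0,0]]}' 0 40
python3 -m creep '{"travel":[[0,0,0],[0,0,0],[0,0,0],[0,0,0],[0,0,0]],"rot":[[0,0,0],[0,0,0],[0,0,0],[0,0,0],[0,0,0]]}'
```

```text
time: 4.45
tcp_pos: [0.5311, 0.0087, 0.1085]
orientation: [0.0, 0.806, 0.592, -0.0]
contact_force: [0.1, -0.4, 0.9]
gripper_width: 0.085
finger_force: 0.0
time: 4.87
tcp_pos: [0.5304, 0.0096, 0.109]
orientation: [-0.001, 0.806, 0.592, -0.0]
contact_force: [-4.1, 0.8, 8.8]
gripper_width: 0.0428
finger_force: 39.8
time: 5.28
tcp_pos: [0.5304, 0.0096, 0.109]
orientation: [-0.001, 0.806, 0.592, -0.0]
contact_force: [-4.5, 1.7, 7.8]
gripper_width: 0.0429
finger_force: 39.8
```

```bash
python3 -m creep '{"travel":[[0,0,-0.001],[0,0,-0.001],[0,0,-0.001],[0,0,-0.001],[0,0,-0.001]],"rot":[[0,0,-0.12],[0,0,-0.12],[0,0,-0.12],[0,0,-0.12],[0,0,-0.12]]}'
python3 -m creep '{"travel":[[0,0,-0.001],[0,0,-0.001],[0,0,-0.001],[0,0,-0.001],[0,0,-0.001]],"rot":[[0,0,-0.12],[0,0,-0.12],[0,0,-0.12],[0,0,-0.12],[0,0,-0.12]]}'
python3 -m creep '{"travel":[[0,0,-0.001],[0,0,-0.001],[0,0,-0.001],[0,0,0],[0,0,0]],"rot":[[0,0,-0.12],[0,0,-0.12],[0,0,-0.12],[0,0,0],[0,0,0]]}'
python3 - <<'E'
from h import *
s=r.get_state(); print(s["q"].round(3),s["torque"].round(2)); a=eyes.snapshot("scene"); cv2.imwrite("pics/s1.png",cv2.resize(a[170:325,235:435],None,fx=3.5,fy=3.5))
E
```

```text
time: 5.7
tcp_pos: [0.5292, 0.0098, 0.1113]
orientation: [-0.002, 0.644, 0.765, -0.001]
contact_force: [-5.7, 2.2, 8.4]
gripper_width: 0.0429
finger_force: 39.9
time: 6.12
tcp_pos: [0.5283, 0.0094, 0.1137]
orientation: [-0.003, 0.448, 0.894, -0.001]
contact_force: [-9.4, 0.8, 10.8]
gripper_width: 0.0428
finger_force: 39.8
time: 6.53
tcp_pos: [0.5279, 0.0086, 0.1151]
orientation: [-0.003, 0.32, 0.948, -0.001]
contact_force: [-9.8, -0.0, 10.6]
gripper_width: 0.0429
finger_force: 40.0
[-0.294  0.451  0.266  2.01  -0.178  0.709  1.003] [-0.18  2.12 -0.11]
```

View pics/s1.png

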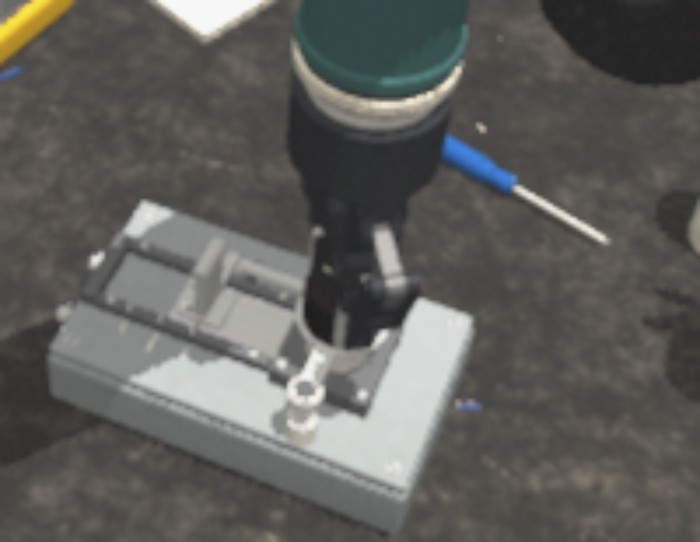

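The strap ring has risen with the cap and the tab is still shut. The tool turned 1.22 rad with no sign of slip, so I'll swing the cap next.

```bash
python3 -m creep '{"travel":[[-0.008,-0.0064,0],[-0.008,-0.0064,0],[-0.008,-0.0064,0]],"rot":[[0,0,0.12],[0,0,0.12],[0,0,0.12]]}'
python3 -m creep '{"travel":[[-0.008,-0.0064,0],[-0.008,-0.0064,0],[-0.008,-0.0064,0],[0,0,0]],"rot":[[0,0,0.12],[0,0,0.12],[0,0,0.12],[0,0,0]]}'
```

```text
time: 6.83
tcp_pos: [0.5306, -0.0062, 0.1151]
orientation: [-0.003, 0.452, 0.892, -0.001]
contact_force: [-9.8, 0.1, 10.5]
gripper_width: 0.0431
finger_force: 40.0
time: 7.17
tcp_pos: [0.529, -0.0213, 0.1151]
orientation: [-0.002, 0.573, 0.819, -0.001]
contact_force: [-7.8, 3.0, 9.0]
gripper_width: 0.0426
finger_force: 39.9
```

```bash
python3 -m creep '{"travel":[[-0.008,-0.0064,0],[-0.008,-0.0064,0],[-0.008,-0.0064,0],[-0.008,-0.0064,0]],"rot":[[0,0,0.12],[0,0,0.12],[0,0,0.12],[0,0,0.12]]}'
python3 -m creep '{"travel":[[-0.008,-0.0064,0],[-0.008,-0.0064,0],[-0.008,-0.0064,0],[0,0,0],[0,0,0]],"rot":[[0,0,0.12],[0,0,0.12],[0,0,0.12],[0,0,0],[0,0,0]]}'
```

```text
time: 7.5
tcp_pos: [0.521, -0.0387, 0.1153]
orientation: [-0.002, 0.716, 0.698, -0.0]
contact_force: [-4.4, 2.5, 7.8]
gripper_width: 0.0429
finger_force: 39.8
time: 7.92
tcp_pos: [0.511, -0.0495, 0.1154]
orientation: [-0.001, 0.806, 0.592, 0.0]
contact_force: [-3.1, 1.7, 5.3]
gripper_width: 0.0429
finger_force: 39.7
```

```bash
python3 -m creep '{"travel":[[0,0,0],[0,0,0],[0,0,0],[0,0,0],[0,0,0]],"rot":[[0,0,0],[0,0,0],[0,0,0],[0,0,0],[0,0,0]]}' 1
python3 -m creep '{"travel":[[0,0,-0.02],[0,0,-0.04],[0,0,-0.05],[0,0,-0.05],[0,0,-0.03]],"rot":[[0,0,0],[0,0,0],[0,0,0],[0,0,0],[0,0,0]]}'
python3 -m creep '{"travel":[[0.04,0,0],[0.05,0,0],[0.05,0,0],[0.04,0,0],[0,0,0]],"rot":[[0,0,0],[0,0,0],[0,0,0],[0,0,0],[0,0,0]]}'
python3 -m creep '{"travel":[[0,0,0],[0,0,0],[0,0,0],[0,0,0],[0,0,0]],"rot":[[0,0,0.1375],[0,0,0.1375],[0,0,0.1375],[0,0,0.1375],[0,0,0.1375]]}'
python3 -m creep '{"travel":[[0,0,0],[0,0,0],[0,0,0],[0,0,0],[0,0,0]],"rot":[[0,0,0.1375],[0,0,0.1375],[0,0,0.1375],[0,0,0.1375],[0,0,0]]}'
python3 - <<'E'
from h import *
s=r.get_state(); print(s["time"],s["q"].round(3),s["tcp_pos"]); cv2.imwrite("pics/w2.png",eyes.snapshot("wrist")); 
import json; json.dump({k:list(map(float,s[k])) for k in("tcp_pos","orientation")},open("w2.json","w"))
E
```

```text
time: 8.33
tcp_pos: [0.5114, -0.0504, 0.1148]
orientation: [0.0, 0.806, 0.592, 0.0]
contact_force: [0.6, -0.2, 1.0]
gripper_width: 0.0857
finger_force: 0.0
time: 8.75
tcp_pos: [0.5123, -0.0508, 0.2127]
orientation: [0.001, 0.806, 0.591, 0.001]
contact_force: [2.0, 0.0, 0.4]
gripper_width: 0.0852
finger_force: 0.0
time: 9.17
tcp_pos: [0.5394, 0.0404, 0.2103]
orientation: [-0.0, 0.804, 0.594, 0.001]
contact_force: [0.5, 0.6, -0.2]
gripper_width: 0.0854
finger_force: 0.0
time: 9.58
tcp_pos: [0.5382, 0.0347, 0.2104]
orientation: [0.0, 0.936, 0.352, 0.0]
contact_force: [0.1, -0.3, 0.6]
gripper_width: 0.0854
finger_force: 0.0
time: 10.0
tcp_pos: [0.5382, 0.0349, 0.2102]
orientation: [0.0, 0.989, 0.145, 0.0]
contact_force: [-0.3, -0.1, -0.1]
gripper_width: 0.0854
finger_force: 0.0
10.0 [-0.818  0.417  0.876  1.951 -0.391  0.952 -1.032] [0.53818613 0.03486741 0.21020532]
```

View pics/w2.png

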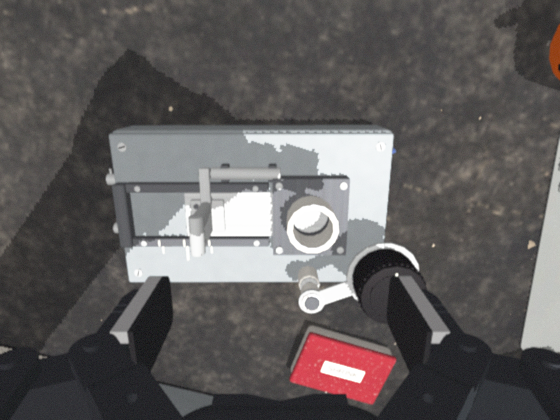

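The cap is clear at about (385,280) and the open port is at (313,225). The tab is around (200,215). Next I'll project the predicted tab geometry to check the fit.

Run:
```python
from h import *
import json
s={k:np.array(v) for k,v in json.load(open("w2.json")).items()}; c=cam("wrist",s)
rim=np.array([.530,.008]); yaw=.2955; ex=np.array([np.cos(yaw),np.sin(yaw)]); ey=np.array([-ex[1],ex[0]]); o=rim+.045*ey
w=lambda x,y,z:np.array([*(o+x*ex+y*ey),z])
print("rim",proj(c,w(0,-.045,.0925))); img=cv2.imread("pics/w2.png")
V=[]
for x in(-.013,.013):
  for y in(.03,.04):
    for z in(.065,.107): q=proj(c,w(x,y,z)); print("tab",x,y,z,q.round(1))
for y in(.03,.04):
  q=[proj(c,w(x,y,.107)) for x in(-.013,.013)]; V.append(q)
print("tab_top",w(0,.035,.103)); print("line",proj(c,w(-.04,.055,.055)).round(1))
for y in (.03,.04): cv2.line(img,*[tuple(int(v) for v in proj(c,w(x,y,.107)).round()) for x in(-.013,.013)],(0,0,255),1)
for x,y in((-.065,-.11),(.065,-.11),(.065,.11),(-.065,.11)): cv2.circle(img,tuple(int(v) for v in proj(c,w(x,y,.055)).round()),2,(0,255,0),-1)
cv2.circle(img,tuple(int(v) for v in proj(c,w(0,-.045,.0925))),2,(255,0,0),-1)
cv2.imwrite("pics/w2z.png",cv2.resize(img[110:310,95:415],None,fx=2.5,fy=2.5,interpolation=2))
d=w(0,.035,.2)-s["tcp_pos"]; print("units",(rot(s["orientation"]).T@d/.5).round(4))
```

```text
rim [310.80999969 226.85881064]
tab -0.013 0.03 0.065 [212.5 230.3]
tab -0.013 0.03 0.107 [202.  252.8]
tab -0.013 0.04 0.065 [199.8 230.4]
tab -0.013 0.04 0.107 [187.3 252.9]
tab 0.013 0.03 0.065 [210.5 198.7]
tab 0.013 0.03 0.107 [199.3 216.8]
tab 0.013 0.04 0.065 [197.4 198.8]
tab 0.013 0.04 0.107 [184.1 216.8]
tab_top [0.50670254 0.08453253 0.103     ]
line [186.6 256.3]
units [-0.0318 -0.1132  0.0203]
```

View pics/w2z.png

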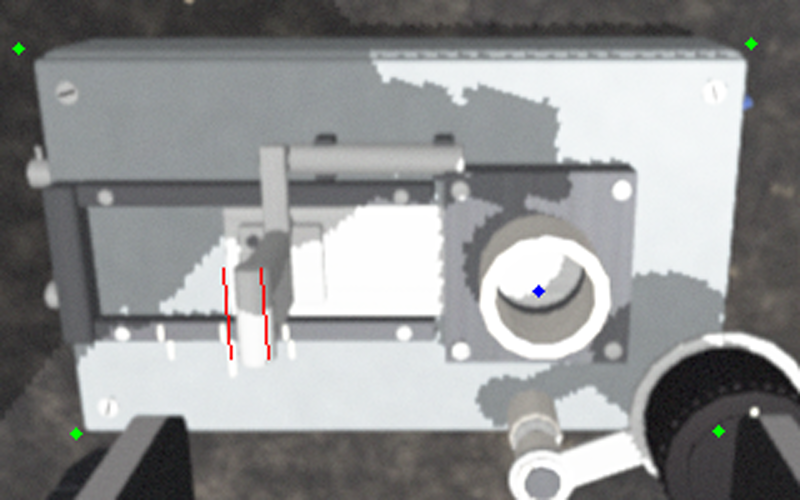

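The tab lies within about 2 mm of the prediction, slightly toward the port. I'll move above it, descend and grip.

```bash
python3 -m creep '{"travel":[[-0.012,-0.035,0],[-0.012,-0.045,0],[-0.008,-0.031,0],[0,0,0],[0,0,0]],"rot":[[0,0,0],[0,0,0],[0,0,0],[0,0,0],[0,0,0]]}' 0.5
python3 -m creep '{"travel":[[0,0,0.04],[0,0,0.05],[0,0,0.04],[0,0,0],[0,0,0]],"rot":[[0,0,0],[0,0,0],[0,0,0],[0,0,0],[0,0,0]]}'
```

```text
time: 10.47
tcp_pos: [0.5068, 0.0844, 0.2101]
orientation: [-0.0, 0.989, 0.148, 0.0]
contact_force: [0.1, -1.2, -0.2]
gripper_width: 0.0427
finger_force: 0.0
time: 10.88
tcp_pos: [0.5071, 0.0825, 0.1447]
orientation: [0.001, 0.989, 0.146, -0.001]
contact_force: [-0.2, 0.6, 0.1]
gripper_width: 0.0425
finger_force: 0.0
```

```bash
python3 -m creep '{"travel":[[0,-0.002,0.04],[0,0,0.04],[0,0,0.028],[0,0,0],[0,0,0]],"rot":[[0,0,0],[0,0,0],[0,0,0],[0,0,0],[0,0,0]]}'
python3 -m creep '{"travel":[[0,0,0],[0,0,0],[0,0,0],[0,0,0],[0,0,0]],"rot":[[0,0,0],[0,0,0],[0,0,0],[0,0,0],[0,0,0]]}' 0 50
python3 -m creep '{"travel":[[0,0,0],[0,0,0],[0,0,0],[0,0,0],[0,0,0]],"rot":[[0,0,0],[0,0,0],[0,0,0],[0,0,0],[0,0,0]]}'
```

```text
time: 11.3
tcp_pos: [0.5075, 0.0844, 0.0918]
orientation: [0.0, 0.989, 0.146, 0.001]
contact_force: [0.2, 0.1, 0.4]
gripper_width: 0.0428
finger_force: 0.0
time: 11.72
tcp_pos: [0.5077, 0.0847, 0.0921]
orientation: [-0.0, 0.989, 0.146, 0.001]
contact_force: [-1.6, -0.4, 7.3]
gripper_width: 0.0068
finger_force: 49.8
time: 12.13
tcp_pos: [0.5077, 0.0847, 0.0921]
orientation: [-0.0, 0.989, 0.146, 0.001]
contact_force: [-0.5, -2.0, 6.8]
gripper_width: 0.0071
finger_force: 49.8
```

```bash
python3 -m creep '{"travel":[[0,-0.004,0],[0,-0.006,0],[0,-0.006,0],[0,-0.006,0],[0,-0.006,0]],"rot":[[0,0,0],[0,0,0],[0,0,0],[0,0,0],[0,0,0]]}'
python3 -m creep '{"travel":[[0,-0.006,0],[0,-0.004,0],[0,-0.002,0],[0,0,0],[0,0,0]],"rot":[[0,0,0],[0,0,0],[0,0,0],[0,0,0],[0,0,0]]}'
python3 - <<'E'
from h import *
s=r.get_state(); ey=np.array([-.291,.957]); print((s["tcp_pos"][:2]-[.5077,.0847])@ey, s["contact_force"][:2]@ey)
w=eyes.snapshot("wrist"); cv2.imwrite("pics/w3.png",w)
a=eyes.snapshot("scene"); cv2.imwrite("pics/s3.png",cv2.resize(a[170:325,235:435],None,fx=3.5,fy=3.5,interpolation=2))
E
```

```text
time: 12.55
tcp_pos: [0.5041, 0.0968, 0.0921]
orientation: [0.001, 0.989, 0.146, 0.002]
contact_force: [1.0, -5.7, 5.5]
gripper_width: 0.007
finger_force: 49.8
time: 12.97
tcp_pos: [0.5025, 0.1021, 0.0921]
orientation: [0.001, 0.989, 0.146, 0.002]
contact_force: [1.5, -6.1, 6.1]
gripper_width: 0.0075
finger_force: 49.8
0.018159668902251184 -6.237763347566058
```

View pics/w3.png

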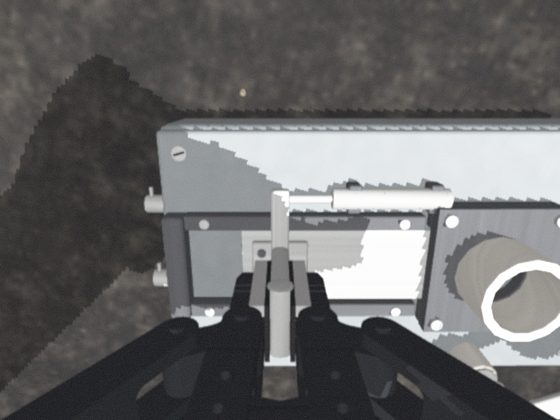

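View pics/s3.png

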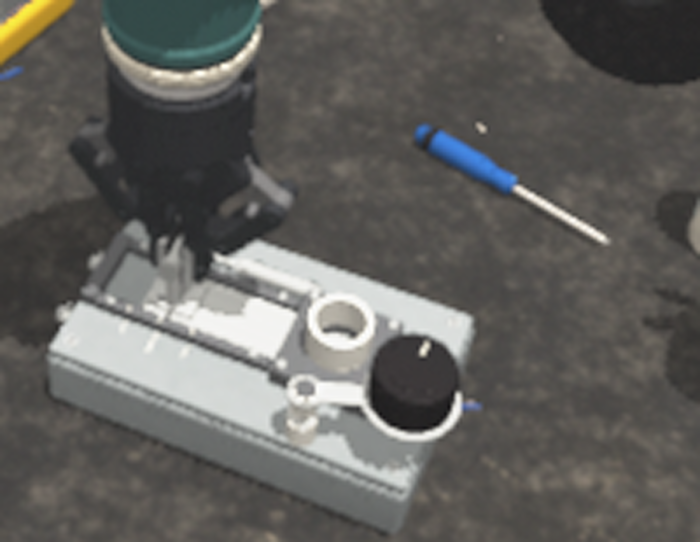

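The tab is held about 18 mm along, with the cap well aside. I'll go 2 mm further.

```bash
python3 -m creep '{"travel":[[0,-0.002,0],[0,-0.002,0],[0,0,0],[0,0,0],[0,0,0]],"rot":[[0,0,0],[0,0,0],[0,0,0],[0,0,0],[0,0,0]]}'
python3 -m creep '{"travel":[[0,0,0],[0,0,0],[0,0,0],[0,0,0],[0,0,0]],"rot":[[0,0,0],[0,0,0],[0,0,0],[0,0,0],[0,0,0]]}'
python3 - <<'E'
from h import *
ey=np.array([-.2912,.9567]);F=[]
for i in range(12):
    eyes.snapshot("scene"); s=r.get_state(); F.append(s["contact_force"][:2]@ey)
print((s["tcp_pos"][:2]-[.5077,.0847])@ey, np.mean(F),np.std(F),s["time"],s["qd"].round(4))
o=np.array([.530,.008])+.045*ey; print("box y of TCP",(s["tcp_pos"][:2]-o)@ey)
# long white line (box y=+55) in the side-on scene view vs tab foot: measure line
a=eyes.snapshot("scene"); c=cam("scene"); b=a[255:280,262:295].astype(int); print(b.max(2))
E
```

```text
time: 13.48
tcp_pos: [0.5019, 0.1038, 0.0921]
orientation: [0.001, 0.989, 0.146, 0.002]
contact_force: [0.6, -5.8, 5.9]
gripper_width: 0.0073
finger_force: 49.8
time: 13.9
tcp_pos: [0.5019, 0.1038, 0.0921]
orientation: [0.001, 0.989, 0.146, 0.002]
contact_force: [0.8, -7.2, 5.4]
gripper_width: 0.0069
finger_force: 49.8
0.01990725817428807 -6.722747654634932 0.5017160436900706 14.5 [-0.0003 -0.0007  0.0023  0.0011  0.0017 -0.0007  0.0002]
box y of TCP 0.05477665332428806
[[116 139 145 179 218 199 138 119 125 135 139 140 143 163 178 169 165 147
  144 145 137 139 142 146 167 215 229 207 177 164 169 180 180]
 [ 97 110 119 149 198 190 143 127 130 157 153 136 152 172 180 168 160 183
  222 213 158 140 154 207 228 239 243 239 203 163 176 179 180]
 [117  76  80 101 114 126 142 148 146 199 187 142 161 195 223 228 226 214
  215 208 206 209 220 239 243 243 243 241 213 168 179 178 178]
 [190 158 128 101  81  90 109 121 134 195 188 148 154 177 214 224 231 232
  228 221 205 200 219 238 243 243 243 229 219 231 231 231 211]
 [217 209 195 184 144  99  83  79 100 134 137 138 147 146 154 157 174 213
  2
[... 2100 characters left out ...]
5 215 216 215]
 [148 167 189 207 215 217 218 217 217 216 216 216 216 217 217 217 217 218
  218 217 216 215 215 215 215 214 214 214 214 214 215 215 215]
 [127 121 138 159 179 201 212 216 217 217 216 216 217 216 217 216 217 218
  217 217 216 215 215 215 215 215 214 213 213 214 214 215 215]
 [159 163 145 125 130 149 168 190 207 214 217 217 217 217 217 217 217 217
  217 217 216 214 214 214 215 215 215 214 214 214 214 214 215]
 [151 158 158 164 169 144 121 139 160 178 198 211 216 219 218 217 217 217
  218 217 216 214 213 213 215 215 216 216 215 215 215 214 214]
 [119 118 135 161 175 170 163 166 147 131 147 165 189 207 214 216 217 218
  218 217 216 214 213 213 215 216 217 217 216 216 215 215 215]]
```

The displacement (19.9 mm), the position on the box (54.8 mm against the 55 mm mark) and the spring force (6.7 N) all agree, so I'm handing in.

```bash
python3 -c "
from bench import r
print(r.hand_in())"
```

```text
the job is handed in; nothing more can be done
None
```

I handed the job in with the cap unscrewed about 1.22 rad, swung about 1.19 rad clear of the port, and the shutter held at about 20 mm (half travel) against its spring; these are my own measurements, as hand-in returned no verdict.

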